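Empty the discard tray into the waste pot

TASK

Take the metal discard tray by its sloping grip plate, carry it over to the waste pot standing on the worktop and tip it so that the two slide mailers and the sample tube slide off its open end into the pot. Then put the empty tray back down flat on the middle of its rubber mat, gently. Leave the pot standing where it is and disturb nothing else.

Things in the scene. Friction and masses are not known exactly. Their poses are not given: they have to be found in the camera images.
- tray: Discard tray: sheet-metal channel 185 long (x), 66 wide (y), 58 inside; floor 4 thick, side walls 29 high; closed by a 30 high wall at its -x end, open at +x. About 0.16 kg. Origin: centre of underside, z up. A grip plate rises from its closed end, leaning outwards. It starts on the rubber mat, open end to the right and away from the robot, plate at the left.
- tray_grip (a point): Point to grip, (-0.124, 0, 0.068) in the tray frame, axes as the tray's: middle of the flat grip plate, 22 mm short of its top edge. The plate is 10 thick, 50 wide (y), 80 long, leaning to -x by 35 degrees from vertical: its run points along (-0.573, 0, 0.820), its faces look along +-(0.820, 0, 0.573).
- tray_lip (a point): Middle of the edge of the tray floor at the open end, on its upper face: (0.0925, 0, 0.004) in the tray frame; axes as the tray's.
- mat: Dark ribbed rubber mat that the tray stands on, 150 (x) x 80 (y) x 8 high, fixed to the worktop; the tray overhangs its ends. Origin: centre of its underside; x along it. The tray lies along it to begin with.
- pot: Round open waste pot on the worktop, right of the low blue instrument, 124 tall, flaring from 92 across the foot to 124 over the rim, about 95 across the opening inside, floor 3 thick. Loose, about 0.4 kg. Origin: centre of its underside, z up.
- pot_mouth (a point): Centre of the pot's opening, level with its rim (124 above its foot).
- mailer_a: Flat closed box for microscope slides, 36 (x) x 82 (y) x 20 (z). Origin: centre of its underside; long axis y. Lies lengthwise in the tray, towards the open end.
- mailer_b: A second slide mailer, alike, lying lengthwise behind the first.
- tube: Capped sample tube, 80 long (x), 16 thick. Origin: under its middle. Lies lengthwise in the tray beside the mailers.
- tip_case: Bystander, not to be disturbed: closed pipette tip box, 79 x 115 x 71 mm. Origin: centre of its underside.
- bottle: Bystander, not to be disturbed: small screw-cap bottle, 38 across, 66 tall mm. Origin: centre of its underside.
- timer: Bystander, not to be disturbed: flat lab timer, 66 x 66 x 20 mm. Origin: centre of its underside.
- bench_rack: Bystander, not to be disturbed: test-tube rack, 56 x 159 x 88 mm. Origin: centre of its underside.
- carton: Bystander, not to be disturbed: folding carton, 80 x 111 x 100 mm. Origin: centre of its underside.
- beaker_1: Bystander, not to be disturbed: clear plastic beaker, 66 across, 70 tall mm. Origin: centre of its underside.

How it is judged:
By the outcome, as a careful person would: the job done as asked, in the order asked, and still so for the second after the job is handed in, with the robot touching nothing.
It also fails if it takes over 64 s, if anything falls off the work surface, if the arm or the gripper's body presses on something with over 40 N, if the wrist force passes 120 N, or if a joint passes its speed limit or range.

ROBOT

A 6-joint arm with a two-finger parallel gripper is mounted at the origin on a cart in front of the work surface, level with it; the furniture and walls round the work are solid. World frame = base frame: x ahead of the robot, y to its left, z up, the work surface at z = 0. Lengths are in m, angles in degrees, forces in N, time in s.
With the tool pointing down it reaches from about 0.4 to 0.825 m from the base axis. Payload 7 kg.
Tool frame: the origin (TCP) lies midway between the tips of the shut fingers; the grasp point (between the pads) lies 19 mm behind it; z points along the fingers, y is the direction in which the jaws open and shut (so a half turn about z gives the same grasp; the last joint's range is limited). The gripper opens to 88 mm and grips with 3 to 60 N. Pads are 19 mm wide; open, the fingers measure 130 mm over their backs; the gripper's body (78 mm by 193 mm) begins 47 mm behind the grasp point.
Start: joints at [93.684, 20.546, 0.682, 0, -70.136, -16.507], TCP at [0.15, 0.658, 0.2] pointing down, gripper open.
Joint ranges: [-176.03, 176.03], [-82.01, 121.73], [-58.28, 71.71], [-173.87, 95.51], [-174.79, -0.11], [-173.66, 173.66]. Speed limits (degrees/s): [136.94, 136.94, 172.46, 180, 180, 180].

INTERFACE

Orientations are given as a 3x3 rotation matrix whose columns are the frame's x, y, z axes.
In Python, from rig import robot gives the robot as it stands. Calls block until the motion is done:
- robot.goto(position, orientation): joint-space move of the TCP to a pose.
- robot.servo_line(position, ori=None, speed=0.15): straight line of the TCP; ori=None keeps the orientation; speed is the mean speed in m/s.
- robot.movej(angles): joint-space move.
- robot.move_gripper(opening): opening from 0.0 (shut) to 1.0 (fully open); the grip force is fixed at half the most; returns when the fingers have stopped.
- robot.dwell(seconds).
- robot.ik(position, orientation): joint angles nearest the present ones, or None.
- robot.grab_frame(name): name is "scene" or "top"; returns (picture, depth): 420x560x3 uint8, red, green, blue; 420x560 float32, m along the optical axis (not along the pixel's ray), 0 where there is no reading.
- robot.camera_info(name): a dict with "vfov" (degrees; the focal length in pixels is half the picture's height over the tangent of half this angle, whatever the lens; pixels are square), "cx", "cy" (the principal point, pixels), "k1" (the pictures are not rectified: a ray, as slopes to the right and down, at radius r is drawn at 1 + k1 r^2 times it, then the intrinsics apply), "view" (4x4, takes a point from world to camera coordinates). Camera axes: x right, y down, z forward; pixel columns grow to the right and rows downward; lengths in m; the calibration is good to about 2 mm. A picture is of the moment at which its call begins. camera_info takes no time and is no camera call.
A pose or a line that the arm cannot do raises robot.Unreachable and nothing moves.
- robot.job_done(): hands the job in, once; it reports no verdict.
Readings, each from a call of its own:
- robot.read_t(): time.
- robot.read_qpos(): joint angles.
- robot.read_qvel(): joint speeds.
- robot.read_effort(): joint torques, N m.
- robot.read_position(): TCP position.
- robot.read_tcp_rot(): TCP orientation.
- robot.read_force(): force on the tool from outside, world axes, zero at the start.
- robot.read_ft_torque(): the same for the moment, N m.
- robot.read_grip_width(): opening from 0.0 (shut) to 1.0 (fully open).
Only numpy, scipy, OpenCV 4.12 (cv2) and the standard library are available. Lean on these libraries where they do the work, as an engineer would, in place of code of your own. Each camera call takes 0.05 s, during which the arm holds its last target. There are 200 camera calls.

## Working session

There is one attempt and no reset: what is moved stays moved. The work goes in short steps, each a Python script; the robot and the scene stay as the last script left them, time stands still between calls to the robot, and variables do not carry over. Pictures are saved under pics/ and viewed, about 8 in all and at most 12, crops included, and the job is handed in when it is done.

```bash
mkdir -p pics; ls
cat > h.py <<'E'
import numpy as np, cv2
from rig import robot
def cloud(n, save=None):
    im,d=robot.grab_frame(n); c=robot.camera_info(n)
    if save: cv2.imwrite('pics/'+save, im[:,:,::-1]); np.savez('pics/'+save+'.npz',im=im,d=d,view=c['view'])
    f=210/np.tan(np.radians(c['vfov']/2)); K=np.array([[f,0,c['cx']],[0,f,c['cy']],[0,0,1.]])
    v,u=np.mgrid[0:420,0:560]
    p=cv2.undistortPoints(np.stack([u,v],-1).reshape(-1,1,2).astype(float),K,np.array([c['k1'],0,0,0.])).reshape(420,560,2)
    P=np.dstack([p*d[...,None],d]); V=np.array(c['view'])
    W=(P-V[:3,3])@V[:3,:3]; W[d==0]=np.nan
    return im,W
E
python3 - <<'E'
from h import *
for n in("scene","top"):
    im,W=cloud(n,n+'1.png'); np.save('pics/%s1W.npy'%n,W)
    c=robot.camera_info(n);print(n,c['vfov'],c['k1'],np.round(-np.array(c['view'])[:3,:3].T@np.array(c['view'])[:3,3],3),np.round(np.array(c['view'])[2,:3],2))
print(robot.read_t(),robot.read_position(),robot.read_tcp_rot())
E
```

```text
pics
scene 45.73130987003317 0.05440994184557222 [-0.8   -1.035  1.113] [ 0.69  0.51 -0.51]
top 46.47929056685148 0.012714928282294048 [ 0.445 -0.051  1.985] [ 0.07 -0.   -1.  ]
0.1 [0.14969099 0.65769749 0.19919218] [[ 9.75046387e-01 -2.22001121e-01 -2.11861815e-04]
 [-2.22001185e-01 -9.75045228e-01 -1.50901493e-03]
 [ 1.28428153e-04  1.51839313e-03 -9.99998839e-01]]
```

View pics/scene1.png

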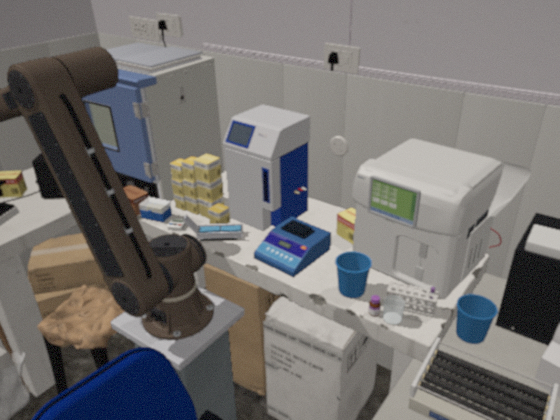

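View pics/top1.png

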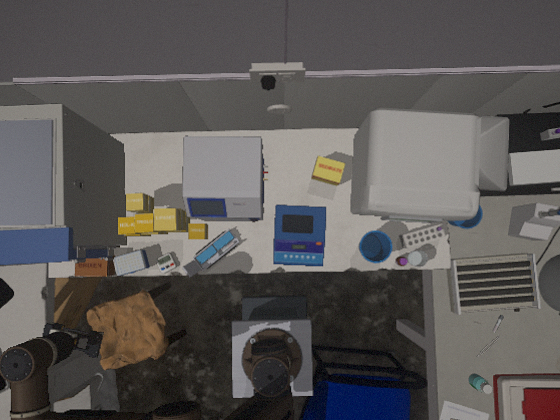

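The scene view shows the tray at about (221,232) and the pot at (352,275), right of the blue instrument. In the top view the tray is at (217,250), with its plate at the lower left near (200,262), and the pot is at (376,246). Next I'll measure both.

Run:
```python
from h import *
im=cv2.imread('pics/top1.png');W=np.load('pics/top1W.npy');S=np.load('pics/scene1W.npy');ims=cv2.imread('pics/scene1.png')
a=cv2.resize(im[215:285,120:260],None,fx=5,fy=5,interpolation=2)[:, :700]
b=cv2.resize(ims[205:255,140:260],None,fx=5,fy=5,interpolation=2)
c=np.zeros((600,700,3),np.uint8);c[:350]=a;c[350:600,:600]=b;cv2.imwrite('pics/crop1.png',c)
for n,w in(('top',W),('scene',S)):
    P=w.reshape(-1,3)
    # pot rim
    m=(P[:,2]>.116)&(P[:,2]<.135)&(P[:,1]<-.15)&(P[:,1]>-.6)&(P[:,0]>.35)&(P[:,0]<.6)
    q=P[m];print(n,'pot',m.sum(),q.min(0),q.max(0)) if m.any() else print('none')
    if m.sum()>5: 
        for z in (q,): 
            (cx,cy),r=cv2.minEnclosingCircle(z[:,:2].astype(np.float32));print(cx,cy,r, np.median(z[:,2]))
for uv in [(200,262),(205,258),(217,250),(235,235),(376,246),(160,245),(240,270)]: print(uv,np.round(W[uv[1],uv[0]],3))
for uv in [(205,232),(221,232),(240,235),(352,260),(300,235)]: print(uv,np.round(S[uv[1],uv[0]],3))
# height map of tray area
P=W.reshape(-1,3)
for x in np.arange(.62,.36,-.01):
    r=''
    for y in np.arange(.42,.08,-.01):
        m=(abs(P[:,0]-x)<.005)&(abs(P[:,1]-y)<.005); r+='%4d'%(1000*np.nanmax(P[m,2])) if m.any() else '   .'
    print('%.2f'%x,r)
```

```text
top pot 207 [ 0.376798   -0.46832059  0.11628851] [ 0.59895138 -0.15116575  0.1349769 ]
0.4835013747215271 -0.3099668622016907 0.16951215267181396 0.12334631686173302
scene pot 548 [ 0.3754294  -0.5990052   0.11604694] [ 0.58487862 -0.33349481  0.13499162]
0.5068148970603943 -0.46395134925842285 0.14967840909957886 0.1231380259122836
(200, 262) [0.389 0.272 0.037]
(205, 258) [0.405 0.254 0.03 ]
(217, 250) [0.435 0.208 0.01 ]
(235, 235) [ 0.494  0.136 -0.002]
(376, 246) [ 0.437 -0.434  0.003]
(160, 245) [ 0.461  0.442 -0.011]
(240, 270) [ 0.352  0.119 -0.013]
(205, 232) [0.4   0.253 0.022]
(221, 232) [0.421 0.182 0.036]
(240, 235) [0.464 0.12  0.021]
(352, 260) [ 0.489 -0.379  0.085]
(300, 235) [ 0.507 -0.145  0.095]
0.62    6   3   1   4   5   2   2   3   2   .   .   .   .   .   .   . 455 450 452 456 454 454 454 453 455 454 453 452 452 453 457 456 454 455
0.61    0   2   1   7  -4  -5  -1   4  12   .   .   .   .   .   .   . 446 448 450 450 452 452 451 451 450 453 453 452 453 452 451 453 455 455
0.60    .   .   .   .   .   .   .   .  10   .   .   .   .   .   .   . 434 444 447 447 449 
[... 2617 characters left out ...]
  24  25  22   4  10   6   7   0   2   3   7  42  36  39  46  44  34  42  21  16  28  37  27  10   4   5   4  11   5   5  13   4   6
0.40   22  23  25  28  31  -1   3   5   2   5  -2   6  45  36  36  37  36  29  33  25  37  40  43   6   5   1   4   4   2   6   4   3   8   5
0.39   20  28  14  25  24   6   0   0   6   4  72  69  62  56  45  36  35  17  16  34  37   6   5   0   8   3   5   0   5   3   6   0   3   1
0.38   22  23  21  25  30  16   1   2   .  97  87  77  63  58  41  28  13  34  40  41  11   6  -1   1   4   3   4   4   8   0   1   3   5   7
0.37   24  24  22  25  17   5   6   4   .  97  98  93  77  69  52  53  32  41  18   6   7   8   6   7  10   9   1   3   5   9   5   3   6   4
```

View pics/crop1.png

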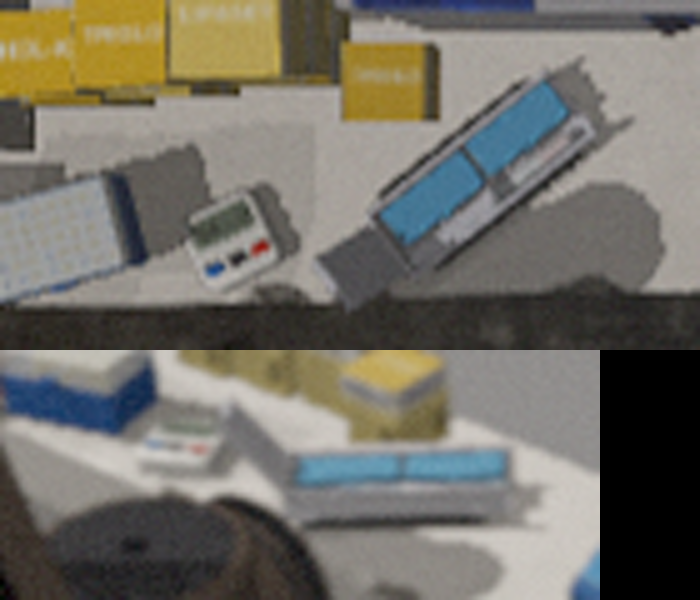

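The crop shows the tray clearly: dark grip plate at the lower left, mailers in a row on the upper-left side, tube on the other side, dark mat edges peeking out. Next I'll fit the tray and pot poses.

```bash
cat > fit.py <<'E'
from h import *
from scipy.optimize import least_squares
def fitpot(W,c0):
    P=W.reshape(-1,3);P=P[np.isfinite(P[:,0])]
    q=P[(P[:,2]>.112)&(P[:,2]<.136)&(np.hypot(P[:,0]-c0[0],P[:,1]-c0[1])<.085)]
    s=least_squares(lambda p:np.hypot(q[:,0]-p[0],q[:,1]-p[1])-.055,c0,loss='soft_l1',f_scale=.004)
    return s.x,np.median(q[:,2]),len(q)
E
python3 - <<'E'
from fit import *
W=np.load('pics/top1W.npy');S=np.load('pics/scene1W.npy')
print('pot top',fitpot(W,[.437,-.434]),'scene',fitpot(S,[.437,-.434]))
for n,w in(('top',W),('scene',S)):
    P=w.reshape(-1,3);P=P[np.isfinite(P[:,0])]
    d=np.array([.66,-.75]);c=np.array([.437,.212])
    for it in range(3):
        d/=np.linalg.norm(d);nrm=np.array([-d[1],d[0]])
        a=(P[:,:2]-c)@d;b=(P[:,:2]-c)@nrm
        q=P[(abs(b)<.05)&(a<.11)&(a>-.08)&(P[:,2]>.022)&(P[:,2]<.055)]
        (cc,sz,ang)=cv2.minAreaRect(q[:,:2].astype(np.float32))
        a=(q[:,:2]-c)@d;b=(q[:,:2]-c)@nrm
        # edges per slice
        e=[]
        for s in np.arange(-.07,.085,.01):
            k=abs(a-s)<.006
            if k.sum()>3:e.append((s,b[k].min(),b[k].max()))
        e=np.array(e); mid=(e[:,1]+e[:,2])/2; f=np.polyfit(e[:,0],mid,1)
        d=d+f[0]*nrm; c=c+nrm*f[1]
    print(n,'heading',np.degrees(np.arctan2(d[1],d[0])),'c',c,'width',np.median(e[:,2]-e[:,1]),'a max',np.sort(a)[-8:].round(3),'rect',cc,sz,ang)
    # plate
    d/=np.linalg.norm(d);nrm=np.array([-d[1],d[0]])
    a=(P[:,:2]-c)@d;b=(P[:,:2]-c)@nrm
    k=(abs(b)<.045)&(a<-.085)&(a>-.2)&(P[:,2]>.045)&(P[:,2]<.12)
    print(' plate n',k.sum(),'b',np.percentile(b[k],[3,50,97]),'z max',P[k,2].max(),'line z(a)',np.polyfit(a[k],P[k,2],1),'a at z=.076',np.polyval(np.polyfit(P[k,2],a[k],1),.076))
E
```

```text
pot top (array([ 0.43839645, -0.40789484]), np.float64(0.12278770296362312), 193) scene (array([ 0.43668294, -0.41095922]), np.float64(0.12113031959979076), 274)
top heading -52.322302363543656 c [0.43820103 0.2130696 ] width 0.06585959855625159 a max [0.087 0.087 0.088 0.088 0.088 0.089 0.091 0.092] rect (0.44197577238082886, 0.20840173959732056) (0.06791653484106064, 0.17155931890010834) 37.59999465942383
 plate n 169 b [-0.02375684  0.00013987  0.02334411] z max 0.10296598355666949 line z(a) [-1.24134051 -0.06891935] a at z=.076 -0.11643854389735256
scene heading -52.31701186503046 c [0.43658158 0.21166858] width 0.07428060919088629 a max [0.088 0.09  0.09  0.091 0.092 0.092 0.093 0.094] rect (0.44141584634780884, 0.20567433536052704) (0.08294666558504105, 0.17398138344287872) 36.50630187988281
 plate n 113 b [-0.02746172 -0.00782646  0.02505464] z max 0.09844446889572454 line z(a) [-1.20951726 -0.06766047] a at z=.076 -0.11821307487645227
```

Both views agree: heading −52.3°, centre (0.4375, 0.2125), and the pot at (0.4375, −0.4095). Next I'll plan the IK.

```bash
cat > plan.py <<'E'
from h import *
from scipy.spatial.transform import Rotation as Ro
TC=np.array([.4375,.2125,.008]); H=-52.3; POT=np.array([.4375,-.4095,0])
G=np.array([-.124,0,.068]); LIP=np.array([.0925,0,.004])
Z=np.array([.573,0,-.82]);Z/=np.linalg.norm(Z)
def RT(h,tip): return Ro.from_euler('ZY',[h,tip],degrees=True).as_matrix()
def tool(sgn):   # tool axes in tray frame
    y=sgn*np.array([.82,0,.573]);y/=np.linalg.norm(y); return np.column_stack([np.cross(y,Z),y,Z])
def pose(origin,h,tip,sgn):
    R=RT(h,tip); return np.array(origin)+R@(G+.019*Z), R@tool(sgn)
def lippose(lip,h,tip,sgn):
    return pose(np.array(lip)-RT(h,tip)@LIP,h,tip,sgn)
def lip_at(h,back,z):  # lip point 'back' behind pot centre along heading
    d=RT(h,0)[:,0]; return POT-back*d+np.array([0,0,z])
E
python3 - <<'E'
from plan import *
f=lambda p:(lambda q:None if q is None else np.round(q).astype(int).tolist())(robot.ik(*p))
for s in(1,-1):
    print('sgn',s,'grasp',f(pose(TC,H,0,s)),'lift',f(pose(TC+[0,0,.2],H,0,s)),'pre',f((pose(TC,H,0,s)[0]-.08*pose(TC,H,0,s)[1][:,2],pose(TC,H,0,s)[1])))
    for h in range(-150,60,15):
        print(h,[f(lippose(lip_at(h,.03,.14),h,t,s)) for t in(0,30,60)])
E
```

```text
sgn 1 grasp [83, 21, -42, 28, -57, 23] lift [84, 8, -27, 23, -83, 35] pre [88, 18, -34, 23, -68, 26]
-150 [[1, 41, 17, 17, -98, 27], [-10, 20, 10, 3, -83, 39], [-33, 9, 7, -23, -78, 66]]
-135 [[8, 32, 1, 20, -87, 31], [-6, 16, 3, 4, -80, 50], [-34, 11, 11, -25, -85, 80]]
-120 [[15, 23, -16, 25, -78, 34], [-3, 10, -5, 5, -78, 62], [-34, 13, 13, -25, -92, 94]]
-105 [[22, 14, -32, 29, -70, 37], [-1, 4, -11, 5, -75, 75], [-34, 15, 15, -24, -98, 107]]
-90 [[29, 3, -46, 34, -64, 40], [0, -1, -17, 5, -74, 89], [-32, 16, 17, -22, -103, 120]]
-75 [None, [-1, -6, -22, 5, -73, 105], [-31, 17, 17, -18, -107, 133]]
-60 [[144, -82, -35, -53, -163, -71], [117, -81, -23, 1, -152, 3], [-29, 18, 16, -13, -109, 147]]
-45 [None, [108, -80, -26, 4, -148, 31], [-27, 19, 14, -8, -110, 161]]
-30 [None, [100, -80, -26, 7, -147, 55], None]
-15 [[-59, -15, -36, -32, -48, -119], [-30, -7, -20, -1, -72, -165], [-23, 18, 9, 4, -106, -171]]
0 [[-73, -1, -22, -38, -63, -91], [-38, -3, -15, -3, -73, -142], [-22, 17, 5, 9, -101, -158]]
15 [[-75, 11, -10, -37, -73, -78], [-42, 3, -9, -4, -75, -122], [-20, 15, 1, 14, -
[... 822 characters left out ...]
, -107, -47]]
-60 [[144, -82, -35, -53, -163, 109], [-5, -10, -25, 4, -73, -56], [-29, 18, 16, -13, -109, -33]]
-45 [None, [-12, -12, -25, 3, -72, -34], [-27, 19, 14, -8, -110, -19]]
-30 [None, [100, -80, -26, 7, -147, -125], [-25, 18, 12, -2, -108, -5]]
-15 [[-59, -15, -36, -32, -48, 61], [-30, -7, -20, -1, -72, 15], [-23, 18, 9, 4, -106, 9]]
0 [[-73, -1, -22, -38, -63, 89], [-38, -3, -15, -3, -73, 38], [-22, 17, 5, 9, -101, 22]]
15 [[-75, 11, -10, -37, -73, 102], [-42, 3, -9, -4, -75, 58], [-20, 15, 1, 14, -96, 34]]
30 [[-73, 21, 3, -34, -83, 110], [-45, 9, -2, -5, -78, 76], [-19, 13, -3, 19, -90, 46]]
45 [[-69, 30, 17, -32, -93, 117], [-46, 14, 5, -5, -80, 92], [-19, 11, -7, 22, -84, 59]]
```

Run:
```python
from plan import *
W=np.load('pics/top1W.npy').reshape(-1,3);S=np.load('pics/scene1W.npy').reshape(-1,3)
P=np.vstack([W,S]);P=P[np.isfinite(P[:,0])]
for x in np.arange(.66,.34,-.03):
    print('%.2f'%x,''.join('%4d'%(1000*np.percentile(P[m,2],95)) if (m:=(abs(P[:,0]-x)<.015)&(abs(P[:,1]-y)<.015)).any() else '   .' for y in np.arange(0,-.7,-.03)))
p,R=pose(TC,H,0,1)
print('grasp tcp',p.round(3), 'tip tcp', [lippose(lip_at(-105,.032,.14),-105,t,1)[0].round(3) for t in (0,30,60)])
robot.move_gripper(.6)
robot.goto(p-.13*R[:,2],R)
robot.servo_line(p-.05*R[:,2],R)
print(robot.read_position(),p-.05*R[:,2],robot.read_t())
im,W=cloud('top','t2.png');im2,W2=cloud('scene','s2.png')
a=cv2.resize(im[205:285,140:260],(600,400),interpolation=2)[:,:,::-1];b=cv2.resize(im2[150:260,150:260],(400,400),interpolation=2)[:,:,::-1]
cv2.imwrite('pics/crop2.png',cv2.resize(np.hstack([a,b]),(800,320)))
```

```text
0.66  449   8   4   5   8   7   7   4   6   6   9 389 413 415 416 417 416 416 417 417 417 417 415 411
0.63  448   8   8   6   7   7   9   6   4   4   9 406 416 415 415 416 417 417 416 416 417 417 415 409
0.60  439  98  98 100  99 101  98  96  74   7   9 408 415 416 416 417 417 418 417 417 416 417 417 412
0.57  403  98 108 114 114 109 101  98  85   7   8 394 407 409 409 411 412 412 412 413 414 414 415 408
0.54  359  99 115 120 120 118 103  97  78   8   5 351 381 392 403 403 402 404 402 404 404 405 405 393
0.51    7  99 113 116 115 116 103  96  50   4   6   5   8 120  93 342 399 402 404 403 361 367 369 359
0.48    7  98  99  99 101  99  99  97   4   4   3   3 122 123 118 125   4   6  70  70  69  69  75  70
0.45    4  86  88  90  90  92  92  91   4   4   5   4 124   8   5 121 127   6  69  69  69  69  67  63
0.42    5  74  73  74  77  75  77  76   5   3   4   4 125   9   6 120 122   9  67  68  67   5   4   4
0.39    4  56  55  57  58  59  57  55   0   0   1   0   3 109 120 124   4  68  70  68  62  62   4   5
0.36    4  15  25  29  32  39  43  43   4   5   4   5   5   5   3   4   4  64  65  65  66   1   3   4
grasp tcp [0.368 0.302 0.06 ] tip tcp [array([ 0.499, -0.18 ,  0.188]), array([ 0.486, -0.23 ,  0.285]), array([ 0.462, -0.32 ,  0.342])]
[0.35090378 0.32569101 0.10189996] [0.35081205 0.3246611  0.10141074] 2.7917
```

View pics/crop2.png

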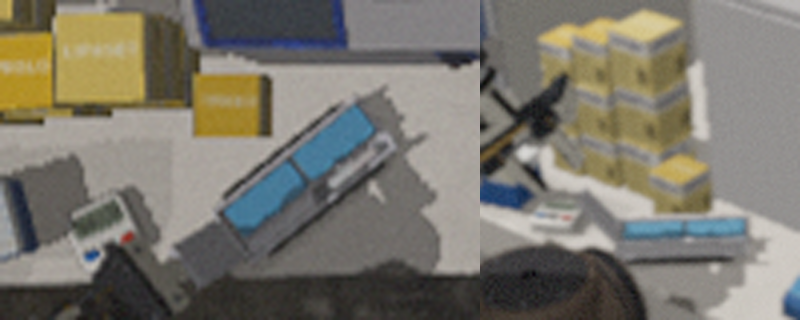

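The gripper sits square behind the plate, at (150,285) in the top part of the crop, and clear of the timer. Grasping and lifting next.

Run:
```python
from plan import *
p,R=pose(TC,H,0,1)
robot.servo_line(p,R,.06); print('f',robot.read_force().round(1) if hasattr(robot.read_force(),'round') else robot.read_force())
robot.move_gripper(0.0); print('w',robot.read_grip_width(),robot.read_force())
robot.servo_line(p+[0,0,.03],R,.05); print(robot.read_force(),robot.read_ft_torque(),robot.read_grip_width())
robot.servo_line(p+[0,0,.17],R,.12)
print(robot.read_t(),robot.read_position(),p+[0,0,.17],robot.read_force())
im,W=cloud('top','t3.png');im2,W2=cloud('scene','s3.png')
np.save('pics/t3W.npy',W);np.save('pics/s3W.npy',W2)
a=cv2.resize(im[205:285,140:260],(600,400),interpolation=2)[:,:,::-1];b=cv2.resize(im2[150:260,150:260],(400,400),interpolation=2)[:,:,::-1]
cv2.imwrite('pics/crop3.png',cv2.resize(np.hstack([a,b]),(800,320)))
```

```text
f [0.1 0.4 0.4]
w 0.11436838487285363 [ 0.12082112 -0.28447201  1.12708238]
[-0.36663817 -0.13724353 -1.87642069] [2.01309657 1.58685001 0.03609352] 0.10543549034917948
6.7 [0.36818634 0.30157981 0.22978638] [0.36832592 0.30200081 0.23042568] [ 0.73914605  0.70289269 -2.52639945]
```

View pics/crop3.png

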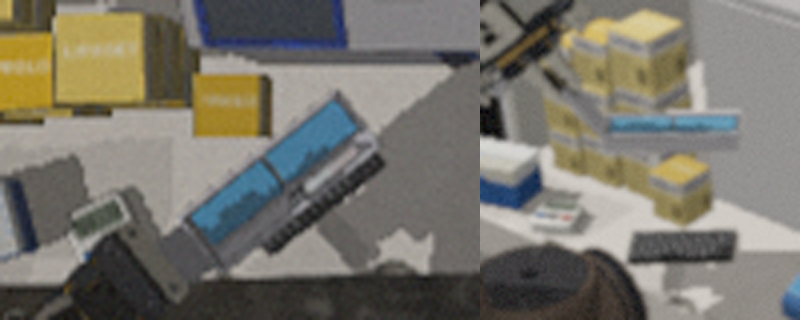

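The tray is held level with its contents aboard, and the mat shows at (682,247) in the scene part. Next: carry to the pot, then measure mat, lip and pot.

Run:
```python
from plan import *
h=-97
p,R=lippose(lip_at(h,.032,.185),h,0,1)
robot.servo_line(p,R,.14)
print(robot.read_t(),robot.read_position(),p,robot.read_grip_width())
im,W=cloud('top','t4.png');im2,W2=cloud('scene','s4.png')
np.save('pics/t4W.npy',W);np.save('pics/s4W.npy',W2)
T=RT(h,0); org=lip_at(h,.032,.185)-T@LIP
for n,w in(('top',W),('scene',W2)):
    q=(w.reshape(-1,3)-org)@T; q=q[np.isfinite(q[:,0])]
    k=q[(abs(q[:,1])<.045)&(abs(q[:,0])<.105)&(q[:,2]>-.02)&(q[:,2]<.05)]
    print(n,len(k),'x',np.percentile(k[:,0],[1,99]).round(3),'y',np.percentile(k[:,1],[2,98]).round(3),'z max slope',np.polyfit(k[k[:,2]>.02][:,0],k[k[:,2]>.02][:,2],1))
    from fit import fitpot
# mat: dark, low points near TC
for n,I,w in(('top',im,W),('scene',im2,W2)):
    m=(np.hypot(w[...,0]-TC[0],w[...,1]-TC[1])<.12)&(I.max(-1)<95)&(abs(w[...,2])<.025)
    m=cv2.morphologyEx(cv2.morphologyEx(m.astype(np.uint8),cv2.MORPH_CLOSE,np.ones((5,5))),cv2.MORPH_OPEN,np.ones((3,3)))
    l,L,st,_=cv2.connectedComponentsWithStats(m); i=1+st[1:,4].argmax(); q=w[(L==i)&np.isfinite(w[...,0])]
    print(n,'mat',len(q),cv2.minAreaRect(q[:,:2].astype(np.float32)),q.mean(0))
a=cv2.resize(im[205:285,140:260],(600,400),interpolation=2);b=cv2.resize(im2[205:320,290:405],(400,400),interpolation=2)
c=cv2.resize(im[200:280,320:420],(500,400),interpolation=2)
o=np.zeros((800,1000,3),np.uint8);o[:400,:600]=a;o[400:,:400]=b;o[400:,400:900]=c
cv2.imwrite('pics/crop4.png',cv2.resize(o,(750,600))[:,:,::-1])
```

```text
10.4167 [ 0.46650179 -0.17341176  0.23343188] [ 0.46645822 -0.17365419  0.23342568] 0.10716602679987207
top 865 x [-0.078  0.09 ] y [-0.03   0.035] z max slope [-0.00569066  0.02485992]
scene 1004 x [-0.103  0.095] y [-0.035  0.035] z max slope [-0.05033258  0.02444809]
top mat 32 ((0.4580537676811218, 0.2419854998588562), (0.016535473987460136, 0.039495717734098434), 53.623050689697266) [0.45801285 0.24186759 0.00855429]
scene mat 318 ((0.43612170219421387, 0.20802482962608337), (0.0833117812871933, 0.13743560016155243), 39.754337310791016) [0.43559122 0.20444069 0.00695041]
```

View pics/crop4.png

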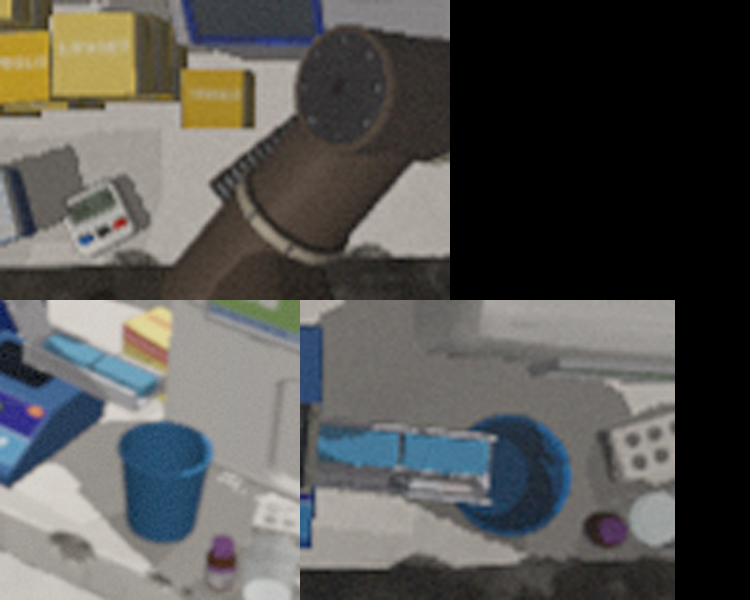

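The lip is over the pot's near half, aligned with its axis, with clear space around. Lowering and tipping about the lip.

Run:
```python
from plan import *
h=-97; L=lip_at(h,.032,.138)
p,R=lippose(L,h,0,1); robot.servo_line(p,R,.08)
for t in (12,24,36,48,62):
    p,R=lippose(L,h,t,1); robot.servo_line(p,R,.13); print(t,robot.read_t(),np.round(robot.read_force(),2))
robot.dwell(.7)
print(robot.read_t(),robot.read_grip_width(),robot.read_force())
im,W=cloud('top','t5.png');im2,W2=cloud('scene','s5.png')
b=cv2.resize(im2[190:320,290:420],(400,400),interpolation=2);c=cv2.resize(im[200:280,320:400],(400,400),interpolation=2)
cv2.imwrite('pics/crop5.png',np.hstack([b,c])[:,:,::-1])
```

```text
12 11.7417 [ 0.19 -0.16 -3.41]
24 12.2333 [-0.57  0.33 -3.02]
36 12.725 [-0.02 -0.3  -2.96]
48 13.2167 [-1.49  1.56 -1.68]
62 13.7667 [ 0.7   0.53 -1.41]
14.4667 0.11314596245585647 [ 0.62656308  0.00364679 -1.42914232]
```

View pics/crop5.png

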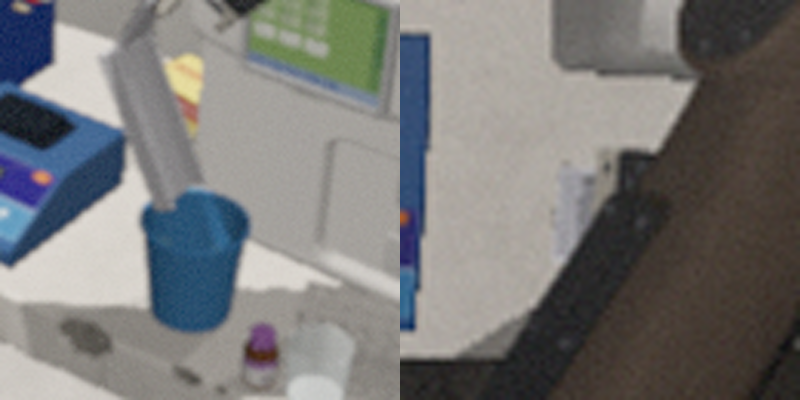

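The force dropped from 3.4 to 1.43 N, which is the empty tray's weight, and the pot stands upright. Next I'll back out, level, and look at pot, tray and mat.

Run:
```python
from plan import *
from fit import fitpot
h=-97; L=lip_at(h,.032,.138)
d=RT(h,62)[:,0]
p,R=lippose(L-.05*d,h,62,1); robot.servo_line(p,R,.1)
L2=L-.05*d+[0,0,.01]
p,R=lippose(L2+[0,.05,0],h,0,1); print('ik',robot.ik(p,R))
for t in (40,20,0):
    p,R=lippose(L2+np.array([0,.05,0])*(62-t)/62,h,t,1); robot.servo_line(p,R,.15)
# back above mat half way, well clear of it
p1,R1=pose(TC+[0,0,.15],H,0,1)
robot.servo_line(p1,R1,.14)
robot.dwell(.2)
print(robot.read_t(),robot.read_grip_width(),robot.read_force())
im,W=cloud('top','t6.png');im2,W2=cloud('scene','s6.png')
np.save('pics/t6W.npy',W);np.save('pics/s6W.npy',W2)
print('pot',fitpot(W,[.4375,-.4095]),fitpot(W2,[.4375,-.4095]))
T=RT(H,0); org=TC+[0,0,.15]
for n,w in(('top',W),('scene',W2)):
    q=(w.reshape(-1,3)-org)@T; q=q[np.isfinite(q[:,0])]
    k=q[(abs(q[:,1])<.045)&(abs(q[:,0])<.105)&(q[:,2]>-.02)&(q[:,2]<.05)]
    fl=k[(abs(k[:,1])<.022)&(k[:,0]>-.06)&(k[:,0]<.085)]
    print(n,len(k),'x',np.percentile(k[:,0],[1,99]).round(3),'y',np.percentile(k[:,1],[2,98]).round(3),'floor fit',np.polyfit(fl[:,0],fl[:,2],1))
for n,I,w in(('top',im,W),('scene',im2,W2)):
    m=(np.hypot(w[...,0]-TC[0],w[...,1]-TC[1])<.12)&(I.max(-1)<95)&(abs(w[...,2])<.025)
    m=cv2.morphologyEx(m.astype(np.uint8),cv2.MORPH_CLOSE,np.ones((5,5)))
    l,Lb,st,_=cv2.connectedComponentsWithStats(m); i=1+st[1:,4].argmax(); q=w[(Lb==i)&np.isfinite(w[...,0])]
    q2=(q-TC)@T
    print(n,'mat in tray frame: x',np.percentile(q2[:,0],[1,50,99]).round(4),'y',np.percentile(q2[:,1],[1,50,99]).round(4),'z',q[:,2].mean(),len(q),cv2.minAreaRect(q2[:,:2].astype(np.float32)))
a=cv2.resize(im[205:285,140:260],(600,400),interpolation=2);b=cv2.resize(im2[190:320,150:420],(831,400),interpolation=2)
c=cv2.resize(im[205:285,340:420],(400,400),interpolation=2)
o=np.zeros((800,1000,3),np.uint8);o[:400,:600]=a;o[:400,600:]=c;o[400:,:831]=b
cv2.imwrite('pics/crop6.png',cv2.resize(o,(750,600))[:,:,::-1])
```

```text
ik [ 34.15168704   6.67756752 -32.08464303  26.2350752  -77.33228561
  36.99730939]
20.725 0.10957522702337871 [ 0.46883071  0.61226997 -1.84446897]
pot (array([ 0.43823972, -0.40713599]), np.float64(0.12274598998047619), 211) (array([ 0.43660061, -0.41108002]), np.float64(0.12136728758162962), 278)
top 998 x [-0.101  0.092] y [-0.032  0.033] floor fit [-0.00502255  0.00209304]
scene 708 x [-0.101  0.092] y [-0.038  0.038] floor fit [0.01468073 0.00789505]
top mat in tray frame: x [-0.0733 -0.0083  0.0719] y [-0.0518 -0.0328 -0.0221] z 0.004938455845784006 194 ((-0.0006227493286132812, -0.03950045257806778), (0.03495495021343231, 0.14831146597862244), 89.96585845947266)
scene mat in tray frame: x [-0.065   0.0032  0.0715] y [-0.0448 -0.0077  0.0367] z 0.00657637891179598 346 ((0.0035359710454940796, -0.005263667553663254), (0.0896223708987236, 0.14047971367835999), 87.05586242675781)
```

View pics/crop6.png

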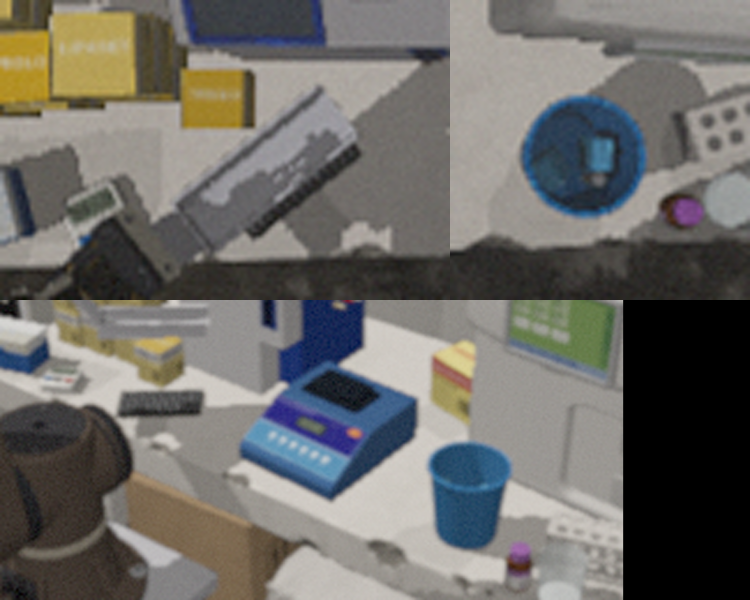

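The pot holds the contents and hasn't moved, the tray is empty and level, and the mat is aligned but perhaps 3–5 mm off in y. I'll check that by rectifying the stored pictures onto the mat plane.

Run:
```python
from plan import *
T=RT(H,0)
tiles=[]
for f,n in(('t6','top'),('s6','scene'),('s3','scene'),('t4','top'),('t1','top')):
    im=cv2.imread('pics/'+({'t1':'top1'}.get(f,f))+'.png');c=robot.camera_info(n)
    fo=210/np.tan(np.radians(c['vfov']/2));K=np.array([[fo,0,c['cx']],[0,fo,c['cy']],[0,0,1.]]);V=np.array(c['view'])
    X,Y=np.meshgrid(np.arange(-.11,.11,.001),np.arange(.07,-.0701,-.001))
    Q=TC*[1,1,0]+np.dstack([X,Y,np.full_like(X,.008)])@T.T
    uv=cv2.projectPoints(Q.reshape(-1,3),cv2.Rodrigues(V[:3,:3])[0],V[:3,3],K,np.array([c['k1'],0,0,0.]))[0].reshape(*X.shape,2).astype(np.float32)
    r=cv2.remap(im,uv[...,0],uv[...,1],1); g=r.max(-1).astype(float)
    # profile along y over x windows, along x over y windows
    py=g[:,60:160].mean(1); print(f,'y prof', [(int(Y[i,0]*1000),int(py[i])) for i in range(8,141,3)] if f in('t6','s6','s3') else '')
    if f=='s6':
        px=g[50:100].mean(0);print('x prof',[(int(round(X[0,i]*1000)),int(px[i])) for i in range(20,205,4)])
    tiles.append(cv2.resize(r,(396,252)))
tiles.append(np.zeros_like(tiles[0]))
cv2.imwrite('pics/rect.png',cv2.resize(np.vstack([np.hstack(tiles[i:i+2]) for i in(0,2,4)]),(792,600)))
```

```text
t6 y prof [(62, 157), (59, 163), (55, 166), (52, 160), (49, 152), (46, 135), (43, 104), (40, 88), (37, 106), (34, 136), (31, 153), (28, 157), (25, 156), (22, 155), (19, 152), (16, 146), (13, 139), (10, 135), (7, 129), (4, 115), (1, 106), (-1, 109), (-4, 112), (-7, 108), (-10, 104), (-13, 104), (-16, 109), (-19, 113), (-22, 98), (-25, 67), (-28, 51), (-31, 45), (-34, 42), (-37, 54), (-40, 84), (-43, 106), (-46, 111), (-49, 110), (-52, 109), (-55, 110), (-58, 110), (-61, 110), (-64, 110), (-67, 110), (-70, 109)]
s6 y prof [(62, 184), (59, 189), (55, 193), (52, 196), (49, 196), (46, 193), (43, 187), (40, 172), (37, 154), (34, 135), (31, 115), (28, 98), (25, 89), (22, 85), (19, 84), (16, 84), (13, 86), (10, 87), (7, 86), (4, 86), (1, 85), (-1, 85), (-4, 84), (-7, 84), (-10, 83), (-13, 80), (-16, 77), (-19, 72), (-22, 66), (-25, 61), (-28, 54), (-31, 47), (-34, 43), (-37, 46), (-40, 54), (-43, 69), (-46, 87), (-49, 104), (-52, 119), (-55, 131), (-58, 138), (-61, 142), (-64, 144), (-67, 145), (-70, 145)]
x prof [(-90, 198), (-86, 203), (-82, 205), (-78, 195), (-74, 164), (-70, 121), (-66, 
[... 240 characters left out ...]
, 81), (30, 84), (34, 84), (38, 75), (42, 71), (46, 69), (50, 65), (54, 70), (58, 70), (62, 66), (66, 66), (70, 70), (74, 93), (78, 134), (82, 169), (86, 189), (90, 196), (94, 197)]
s3 y prof [(62, 184), (59, 189), (55, 193), (52, 196), (49, 196), (46, 194), (43, 187), (40, 172), (37, 154), (34, 135), (31, 115), (28, 98), (25, 89), (22, 84), (19, 83), (16, 83), (13, 84), (10, 86), (7, 86), (4, 87), (1, 87), (-1, 87), (-4, 86), (-7, 86), (-10, 86), (-13, 85), (-16, 85), (-19, 82), (-22, 77), (-25, 72), (-28, 64), (-31, 55), (-34, 50), (-37, 51), (-40, 59), (-43, 76), (-46, 98), (-49, 118), (-52, 135), (-55, 148), (-58, 154), (-61, 158), (-64, 159), (-67, 158), (-70, 157)]
t4 y prof 
t1 y prof
```

View pics/rect.png

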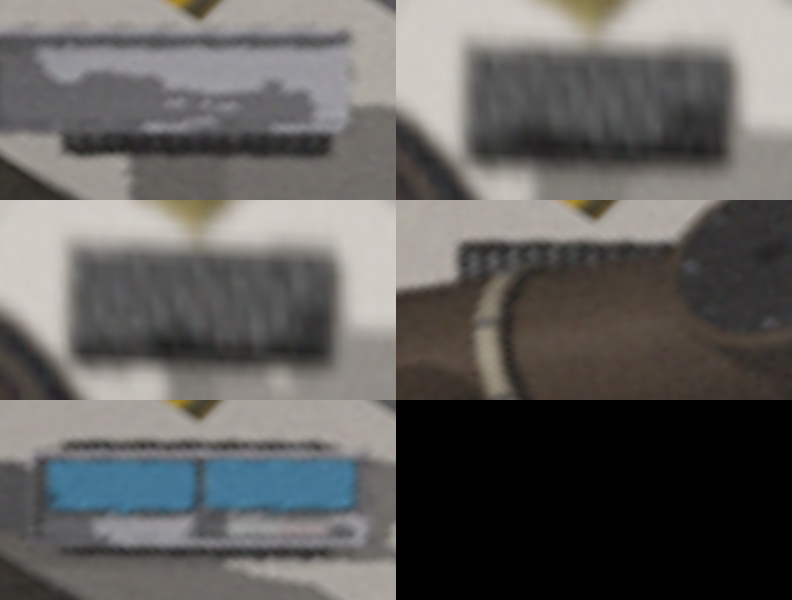

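Mat edges in the tray frame: y about −0.039/+0.040 and x about −0.075/+0.075. So the original tray pose is the mat centre to within about 2 mm. Lowering gently by feel.

Run:
```python
from plan import *
p,R=pose(TC,H,0,1)
robot.servo_line(p+[0,0,.03],R,.1); robot.servo_line(p+[0,0,.006],R,.03)
robot.dwell(.2); f0=np.mean([robot.read_force()[2] for _ in range(3)])
for dz in np.arange(.005,-.0041,-.001):
    robot.servo_line(p+[0,0,dz],R,.01); robot.dwell(.1)
    f=robot.read_force()[2]; print(round(dz,3),round(f-f0,2),np.round(robot.read_ft_torque(),2))
    if f-f0>1.6: break
robot.move_gripper(.3); robot.dwell(.2); print('released',robot.read_grip_width(),np.round(robot.read_force(),2))
q=robot.read_position()
robot.servo_line(q-.10*R[:,2],R,.1)
robot.servo_line(q-.10*R[:,2]+[-.06,.1,.06],R,.15)
robot.dwell(.3); print(robot.read_t())
im,W=cloud('top','t7.png');im2,W2=cloud('scene','s7.png')
T=RT(H,0)
for n,w in(('top',W),('scene',W2)):
    k=(w.reshape(-1,3)-TC)@T; k=k[np.isfinite(k[:,0])]
    k=k[(abs(k[:,1])<.05)&(abs(k[:,0])<.105)&(k[:,2]>.014)&(k[:,2]<.05)]
    fl=(w.reshape(-1,3)-TC)@T; fl=fl[(abs(fl[:,1])<.02)&(fl[:,0]>-.06)&(fl[:,0]<.08)]
    print(n,'x',np.percentile(k[:,0],[1,99]).round(3),'y',np.percentile(k[:,1],[2,98]).round(3),'floor fit',np.polyfit(fl[:,0],fl[:,2],1))
a=cv2.resize(im[205:285,100:260],(800,400),interpolation=2);b=cv2.resize(im2[190:320,150:420],(800,385),interpolation=2)
cv2.imwrite('pics/crop7.png',cv2.resize(np.vstack([a,b]),(600,588))[:,:,::-1])
```

```text
0.005 -0.4 [1.86 1.39 0.04]
0.004 0.1 [ 1.82  1.36 -0.05]
0.003 0.07 [ 1.82  1.39 -0.02]
0.002 0.87 [ 1.89  1.43 -0.02]
0.001 0.66 [1.71 1.3  0.06]
0.0 4.24 [ 1.26  0.96 -0.02]
released 0.2973969082541929 [-0.1   0.06 -0.43]
28.6583
top x [-0.104  0.089] y [-0.032  0.035] floor fit [0.00785385 0.00355316]
scene x [-0.103  0.091] y [-0.041  0.037] floor fit [ 0.26950135 -0.25423756]
```

View pics/crop7.png

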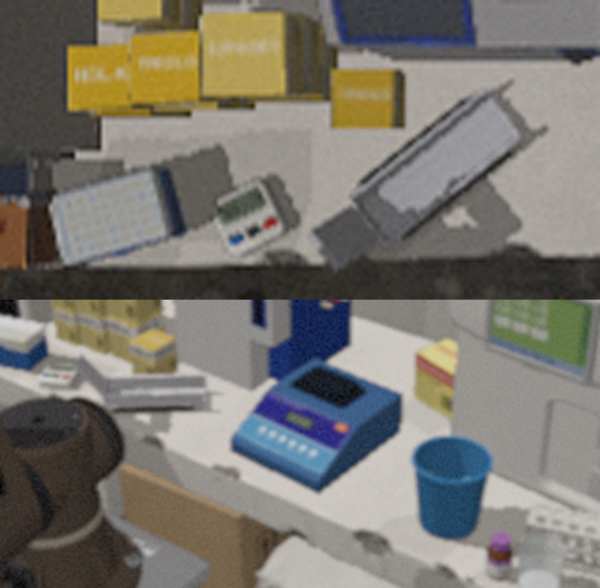

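The tray is flat on the mat with mat showing on both sides, the pot is standing in place, and the robot is clear.

```bash
python3 -c "
from rig import robot
print(robot.read_t(),robot.read_force()); robot.job_done()"
```

```text
28.7583 [0.27750289 0.6894439  0.10877767]
the job is handed in; nothing more can be done
```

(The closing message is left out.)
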